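# Prise open the sweet tin and fill the candy tray

## Robot

A 7-joint arm with a two-finger parallel gripper is mounted at the origin on the work surface. World frame = base frame: x ahead of the robot, y to its left, z up, the work surface at z = 0. Lengths are in m, angles in degrees, forces in N, time in s.
With the tool pointing down it reaches from about 0.425 to 1.025 m from the base axis. Payload 9.4 kg.
Tool frame: the origin (TCP) lies on the centre line of the jaws, within the pads' length; the fingertips stand 19 mm ahead of it and the grasp point (between the pads) is the TCP; z points along the fingers, y is the line along which they close (so a half turn about z gives the same grasp; the last joint's range is limited). The gripper opens to 85 mm and grips with 20 to 120 N. Pads are 22 mm wide; open, the fingers measure 114 mm over their backs; the gripper's body (76 mm by 85 mm) begins 54 mm behind the grasp point. The pads swing forward as they close: fully open they stand 13 mm farther back than shut.
Start: joints at [62.928, 34.337, -0.143, 91.639, 0.103, 54.024, -4.572], TCP at [0.28, -0.669, 0.25] pointing down, gripper open.
Joint ranges: [-147.43, 147.43], [-19.82, 112.94], [-74.19, 73.91], [6.32, 146.72], [-59.91, 239.91], [6.04, 106.73], [-150.56, 150.56]. Speed limits (degrees/s): [127.2, 127.2, 172.46, 172.46, 180, 180, 180].

## Interface

Orientations are given as [roll, pitch, yaw] about the fixed x, y, z axes, in that order (R = Rz(yaw) Ry(pitch) Rx(roll)).
In Python, from bench import monitor, vision, sign_off gives the robot as it stands. The module is installed in compiled form; this text tells all that it offers.
- The arm moves only by the tool arm_command, never from a script. Its argument "rows" is a list that holds one entry, the list of rows, each a list of 7 numbers: the turn, a rotation vector about the world's x, y, z in rad, then the shift along the world's x, y, z in m, then the opening in per cent of the stroke, from 0 (shut) to 100 (fully open). In form: [[[rx, ry, rz, dx, dy, dz, grip], ...]]. A call has 1 to 20 rows; each row is the pose to reach, as a shift and turn from the pose commanded when the call began; what a row does not reach only later rows make up. A row lasts 1/10 s, in which the tool goes at most 50 mm and 8.59 degrees, less where a joint would pass 70% of its speed; a pose out of reach is approached as far as the arm can. A call with a gripper value outside its range is refused whole. The fingers move at their own pace and stop on an object; "grip_force" is the grip in N (left out, the last holds). Time passes only in rows, so rows that repeat a pose let the fingers close. It gives the time, the measured TCP pose, the force, the opening and the grip force at its end, in the units of the state.
- monitor.read_state(): the state, without advancing time (a new reading comes with each control period).
- vision.get_image(name): name is "side" or "top"; returns a dict with "color" (400x640x3 uint8, blue, green, red), "fx", "fy", "cx", "cy" (pixels), "extrinsics" (4x4, takes a point from camera to world coordinates). Camera axes: x right, y down, z forward; pixel columns grow to the right and rows downward; lengths in m; the calibration is good to about 2 mm. A picture is of the moment at which its call begins. There is no depth.
- sign_off(): hands the job in; it is judged then, once.
The state is a dict: "time_s": time; "joint_pos": joint angles; "qvel": joint speeds; "joint_torque": joint torques, N m; "ee_pos": TCP position; "ee_rot": TCP orientation; "force": force on the tool from outside, world axes, zero at the start; "wrist_torque": the same for the moment, N m; "finger_gap": finger opening in m; "gripper_force": force on a finger pad.
Only numpy, scipy, OpenCV 4.12 (cv2) and the standard library are available. Lean on these libraries where they do the work, as an engineer would, in place of code of your own. Each camera call takes 0.05 s, during which the arm holds its last target. There are 200 camera calls.

## Task

Take the wooden wedge and prise the tight lid off the sweet tin, pushing the wedge into the seam from the left and right sides in turn, a little at a time, so the lid never leans more than four degrees, and keep the fingers off the lid until it is free. Lay the lid flat, right way up, on the bare sideboard clear of the tin, move every carton from the tin to lie on the floor of the tray's open trough, and stand the wedge back in the middle of its grey felt mat. Swing the tray's carrying handle up past upright until it rests on its end stop, and leave the tong and the cup where they are.

Things in the scene. Friction and masses are not known exactly. Their poses are not given: they have to be found in the camera images.
- tin: The sweet tin: a fixed rectangular steel tin, 190 (x) x 114 (y) x 61 mm high; origin in the middle of its underside. Inside 176 x 96 mm, inner floor 8 mm above the sideboard. Walls 7 mm thick at the x ends, 9 mm at the y sides.
- tin_rim (a point): On the tin's vertical centre line, 54 mm above the sideboard; axes the tin's (x along its long side, z up). In the middle of the +y and -y walls a notch 80 mm wide is cut 7 mm down from the top: with the lid on it leaves a seam from 54 to 61 mm above the sideboard, open right through to the inside, with nothing in the way of a wedge.
- lid_knob (a point): Centre of the black bar knob on the lid, 16 (x) x 60 (y) x 36 mm high; 24 mm above the underside of the lid's plate; axes as the tin's at the start.
- lid_left (a point): Middle of the lid's +y overhanging edge, at the underside of its plate (65 mm from the lid's centre). Seated, it is 61 mm above the sideboard, 7 mm above tin_rim.
- lid_right (a point): Middle of the lid's -y overhanging edge, at the underside of its plate (65 mm from the lid's centre). Seated, it is 61 mm above the sideboard, 7 mm above tin_rim.
- wedge_mid (a point): Point half-way up the wedge's grip, 38 mm above its flat underside; z up the grip, x along the wedge.
- wedge: Double-ended wooden wedge, 142 (x) x 40 (y) mm, 0.2 kg, flat underneath, with an upright square grip 26 x 26 mm in its middle, rising to 76 mm. Both ends alike: each tip, 71 mm from the middle, is 2.5 mm thick and the top face rises 0.35 mm per mm towards the grip (22 mm thick there). Origin mid underside, axes as wedge_mid.
- lid: Press-fit lid: aluminium plate 194 (x) x 130 (y) x 6 mm, 0.16 kg, overhanging the tin by 8 mm at +y and -y; origin mid plate underside. Two 16 mm skirts below it, at x = +-84 mm, are gripped by spring pads in the tin's end walls: each y side takes about 8 N to raise and stays up, but sinks about 0.3 of any later rise of the other side. Free when 9 mm up all round, then propped on the pads. On a table its plate is 16 mm up.
- mat_top (a point): Grey felt mat, the wedge's place, fixed, 160 (x) x 80 (y) x 4 mm thick; the point is the middle of its top face, x along its long side.
- tray_in (a point): Octagonal dark wooden candy tray on a turntable foot, fixed, 236 mm across flats. The point is the middle of the floor of its open trough, 20 mm above the sideboard. The trough is 222 mm (x) by 100 mm (y), end walls 20 mm high at x; along its +y and -y sides stand six closed red compartments, three a side, 24 mm higher than the trough's floor.
- handle_hinge (a point): Middle of the carrying handle's hinge axis, 48 mm above the sideboard over the tray's centre; the axis runs along the tray's y. The two hinge lugs stand at y = +-122 mm.
- handle_bar (a point): Middle of the carrying handle's cross bar: a round wooden bar, 14 mm thick and 262 mm long, along the tray's y, carried by two 10 mm steel arms at its ends (y = +-131 mm), 155 mm from the hinge axis. Folded, it lies level on the tray's near (-x) side, 48 mm above the sideboard, with free space below it and 37 mm from the tray's edge.
- handle (a joint): Angle of the carrying handle: 0 folded down level on the tray's -x side, 1.57 upright, 1.75 at its end stop just past upright. It swings freely (about 0.2 N m to raise it from folded); let go before upright it falls back, past upright it drops onto the end stop and stays there.
- sweet1_mid (a point): A long cardboard sweet carton with a paper band, 20 (x) x 80 (y) x 30 mm high, about 50 g; the point is its centre. At the start it stands on the tin's inner floor, its length across the tin (along the tin's y), about -52 mm from the tin's centre along the tin's x. May be absent.
- sweet1: The same carton as sweet1_mid; origin in the middle of its underside.
- sweet2_mid (a point): A long cardboard sweet carton with a paper band, 20 (x) x 80 (y) x 30 mm high, about 50 g; the point is its centre. At the start it stands on the tin's inner floor, its length across the tin (along the tin's y), about 0 mm from the tin's centre along the tin's x. May be absent.
- sweet2: The same carton as sweet2_mid; origin in the middle of its underside.
- sweet3_mid (a point): A long cardboard sweet carton with a paper band, 20 (x) x 80 (y) x 30 mm high, about 50 g; the point is its centre. At the start it stands on the tin's inner floor, its length across the tin (along the tin's y), about 52 mm from the tin's centre along the tin's x. May be absent.
- sweet3: The same carton as sweet3_mid; origin in the middle of its underside.
- tong: Bystander: stainless steel sweet tong, 160 mm long, 12 mm high; origin in the middle of its underside. To be left alone.
- cup: Bystander: white tea cup, 72 mm wide, 60 mm high; origin in the middle of its underside. To be left alone.
Not all that is in view belongs to the job. Of the things that look like the wedge, the middle-sized one is meant.

How it is judged (in metres and radians):
On the way, in this order (a step that is already met when the one before it is completed fails the run):
1. with the lid still on the tin, both of its edges have been raised by 3 mm or more, the lid near level (horizontal distance between lid_knob and tin_rim below 0.04 m and angle between lid_knob's own z axis and vertical below 0.07 rad and z of each of lid_left, lid_right in the frame of tin_rim above 0.01 m), for 0.2 s.
2. both edges of the lid have been raised by 7.5 mm or more, so that it is free (horizontal distance between lid_knob and tin_rim below 0.04 m and angle between lid_knob's own z axis and vertical below 0.07 rad and z of each of lid_left, lid_right in the frame of tin_rim above 0.0145 m), for 0.2 s.
3. the lid lies flat, right way up, on the sideboard beside the tin (height (world z) of each of lid_left, lid_right below 0.024 m and angle between lid_knob's own z axis and vertical below 0.1 rad and horizontal distance between lid_knob and tin_rim above 0.11 m), for 0.2 s.
At the end, for the whole second after the job is handed in: Lid flat, right way up on the sideboard, centre 110 mm or more from the tin's; every carton on the trough's floor; wedge upright on its mat, middle within 60 mm (along) and 45 mm (across) of the mat's middle; handle past 1.65 rad on its end stop; all at rest (all of step 3 and value of joint handle above 1.65 rad and x of sweet1_mid in the frame of tray_in between -0.111 and 0.111 m and y of sweet1_mid in the frame of tray_in between -0.05 and 0.05 m and z of sweet1_mid in the frame of tray_in between 0.005 and 0.022 m and linear speed of each of sweet1, sweet2, sweet3, wedge, lid below 0.03 m/s and x of sweet2_mid in the frame of tray_in between -0.111 and 0.111 m and y of sweet2_mid in the frame of tray_in between -0.05 and 0.05 m and z of sweet2_mid in the frame of tray_in between 0.005 and 0.022 m and x of sweet3_mid in the frame of tray_in between -0.111 and 0.111 m and y of sweet3_mid in the frame of tray_in between -0.05 and 0.05 m and z of sweet3_mid in the frame of tray_in between 0.005 and 0.022 m and x of wedge_mid in the frame of mat_top between -0.06 and 0.06 m and y of wedge_mid in the frame of mat_top between -0.045 and 0.045 m and height (world z) of wedge_mid below 0.048 m and angle between wedge_mid's own z axis and vertical below 0.1 rad); the robot touches nothing.
It fails at once if the lid leans more than 0.07 rad (4 degrees) while it is still held by the tin (its middle raised less than 7 mm) (horizontal distance between lid_knob and tin_rim below 0.04 m and angle between lid_knob's own z axis and vertical above 0.07 rad and z of lid_knob in the frame of tin_rim between 0 and 0.038 m).
It fails at once if the fingers touch the lid with more than 2 N while it is still held by the tin (its middle raised less than 7 mm) (horizontal distance between lid_knob and tin_rim below 0.04 m and contact force between the fingers and lid above 2 N and z of lid_knob in the frame of tin_rim below 0.038 m).
It fails at once if the tong or the cup is pushed more than 60 mm from its place (distance of any of tong, cup from where it was at the start of the episode above 0.06 m).
Of sweet1, sweet2, sweet3 only 1 to 3 are there at a start; the rules pass over those that are not, and their reading is None.
At some moment in a run one of wedge may be knocked a few centimetres aside while the robot is not near it.
It also fails if it takes over 210 s, if anything falls off the work surface, if the arm or the gripper's body presses on something with over 40 N, if the wrist force passes 120 N, or if a joint passes its speed limit or range.

## Working session

There is one attempt and no reset: what is moved stays moved. The work goes in short steps, Python scripts to look and compute and a tool call to move; the robot and the scene stay as the last step left them, time stands still between calls to the robot, and variables do not carry over. Pictures are saved under pics/ and viewed, at most 14 in all, crops included, and the job is handed in when it is done.

Besides the shell and the picture viewer there is one more tool, called after ">>>" as name(argument=value, ...), one argument or row to a line, values as JSON. arm_command: Moves the arm, as the interface text tells. Its arguments: {"type":"object","properties":{"rows":{"type":"array","items":{"type":"array","items":{"type":"array","items":{"type":"number"}}}},"grip_force":{"type":"number"}},"required":["rows"]}

```bash
mkdir -p pics; cat > h.py <<'E'
import numpy as np, cv2
from bench import monitor, vision
def grab(n,f):
    d=vision.get_image(n); cv2.imwrite('pics/'+f+'.png',d['color']); return d
def ray(d,u,v,z):
    E=np.array(d['extrinsics']); r=E[:3,:3]@np.array([(u-d['cx'])/d['fx'],(v-d['cy'])/d['fy'],1.])
    o=E[:3,3]; return (o+r*(z-o[2])/r[2])
def proj(d,p):
    E=np.linalg.inv(np.array(d['extrinsics'])); q=E[:3,:3]@np.array(p)+E[:3,3]
    return (d['fx']*q[0]/q[2]+d['cx'], d['fy']*q[1]/q[2]+d['cy'])
E
python3 - <<'E'
from h import *
import pickle
for n in('top','side'):
    d=grab(n,n+'0'); pickle.dump(d,open(n+'.pkl','wb')); print(n,d['fx'],d['cx'],d['cy'],np.round(d['extrinsics'],3).tolist())
print(monitor.read_state())
E
```

```text
top 447.85453625102963 312.8739091400922 191.8572712338871 [[-0.004, -0.992, 0.129, 0.379], [-1.0, 0.004, -0.004, 0.008], [0.004, -0.129, -0.992, 1.051], [0.0, 0.0, 0.0, 1.0]]
side 490.60797534647395 328.35810923159767 204.14196619393738 [[-0.982, -0.147, 0.119, 0.369], [-0.189, 0.784, -0.592, 0.682], [-0.006, -0.603, -0.797, 0.964], [0.0, 0.0, 0.0, 1.0]]
{'time_s': 0.1, 'joint_pos': array([62.92543073, 34.38162777, -0.14650344, 91.67674169,  0.10143631,
       54.02328264, -4.5687203 ]), 'qvel': array([-0.05257543, -0.11575919,  0.05143076, -0.06984307,  0.1096288 ,
        0.07654979, -0.00875142]), 'joint_torque': array([ 5.40298308e-03, -7.77992177e+01,  1.57007016e+00, -2.58631057e+01,
        1.26964424e-02,  5.48050346e-03,  6.08300047e-05]), 'ee_pos': array([ 0.27939973, -0.66856862,  0.24947926]), 'ee_rot': array([-1.79918680e+02,  5.76812772e-03,  2.26864684e+01]), 'force': array([ 0.01719529, -0.70440348, -0.492613  ]), 'wrist_torque': array([-0.03905278,  0.02909746, -0.00202052]), 'gripper_force': 0.0, 'finger_gap': 0.08540515029473875}
```

View pics/top0.png

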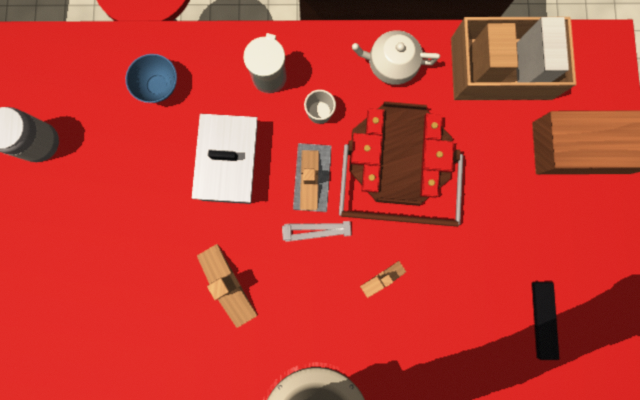

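View pics/side0.png

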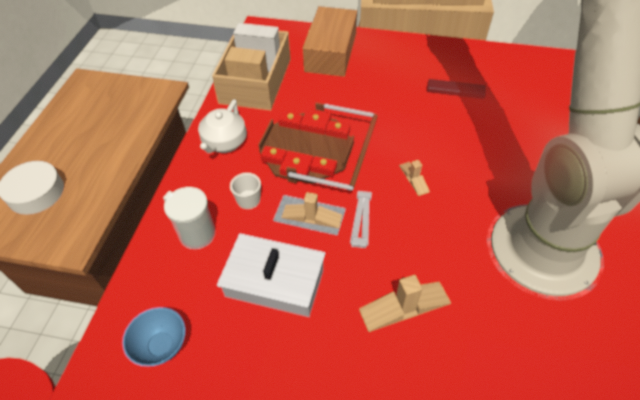

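Top view: the wedge look-alikes are the large one at (227,287), the mat one at (310,177) and the small one at (383,280). The middle-sized one is on the mat. The tin is at (225,158), the tray at (403,153), the folded handle bar at (400,219), the tong at (317,231) and the cup at (320,106).

```bash
python3 - <<'E'
from h import *
import pickle
d=pickle.load(open('top.pkl','rb')); im=d['color']; s=pickle.load(open('side.pkl','rb'))
hsv=cv2.cvtColor(im,cv2.COLOR_BGR2HSV)
def box(mask,roi,z,name):
    x0,y0,x1,y1=roi; m=np.zeros_like(mask); m[y0:y1,x0:x1]=mask[y0:y1,x0:x1]
    c=max(cv2.findContours(m,cv2.RETR_EXTERNAL,cv2.CHAIN_APPROX_NONE)[0],key=cv2.contourArea)
    P=np.array([ray(d,u,v,z)[:2] for u,v in c[:,0]]).astype(np.float32)
    r=cv2.minAreaRect(P*1000); print(name,np.round(r[0],1),np.round(r[1],1),round(r[2],1)); return c
H,S,V=cv2.split(hsv)
white=((S<60)&(V>140)).astype(np.uint8)*255
box(white,(185,105,265,210),.067,'lid')
grey=((S<90)&(V>60)).astype(np.uint8)*255
notred=(((H>8)&(H<172))|(S<140)).astype(np.uint8)*255
box(notred,(285,135,335,216),.004,'mat')
wood=((H>8)&(H<28)&(S>60)&(V>90)).astype(np.uint8)*255
box(wood,(290,135,335,216),.012,'wedge mat')
box(wood,(190,235,262,335),.012,'wedge big')
box(wood,(350,255,410,300),.012,'wedge small')
dark=(V<60).astype(np.uint8)*255
box(dark,(203,145,242,165),.103,'knob')
box(grey,(280,218,355,245),.01,'tong')
box(notred,(300,85,340,126),.06,'cup')
box(notred,(335,140,470,228),.05,'tray+handle')
for p in[(343,213),(460,222),(346,140),(462,152),(384,105),(424,107),(419,203),(380,197)]: print(p,np.round(ray(d,*p,.048),3),np.round(ray(d,*p,.02),3))
cv2.imwrite('pics/c1.png',cv2.resize(im[90:250,180:480],None,fx=2.6,fy=2.6,interpolation=cv2.INTER_CUBIC))
E
```

```text
lid [586.1 200.8] [130.5 194.6] 86.2
mat [551.1   5.1] [ 80.8 160.3] 85.4
wedge mat [543.1  12.1] [ 42.2 142.6] 89.7
wedge big [298.1 206.7] [186.2  66. ] 30.4
wedge small [ 312.4 -156.1] [ 32.3 105.8] 32.1
knob [583.  197.1] [61.7 17. ] 85.6
tong [424.1  -4.1] [ 37.5 158.4] 2.6
cup [708.6 -12.8] [74.5 74.2] 44.0
tray+handle [ 555.9 -188.6] [121.5 145. ] 89.8
(343, 213) [ 0.462 -0.064  0.048] [ 0.464 -0.066  0.02 ]
(460, 222) [ 0.44  -0.326  0.048] [ 0.442 -0.336  0.02 ]
(346, 140) [ 0.629 -0.073  0.048] [ 0.636 -0.075  0.02 ]
(462, 152) [ 0.6   -0.338  0.048] [ 0.607 -0.348  0.02 ]
(384, 105) [ 0.712 -0.162  0.048] [ 0.721 -0.167  0.02 ]
(424, 107) [ 0.707 -0.255  0.048] [ 0.716 -0.262  0.02 ]
(419, 203) [ 0.483 -0.236  0.048] [ 0.486 -0.243  0.02 ]
(380, 197) [ 0.497 -0.148  0.048] [ 0.501 -0.152  0.02 ]
```

View pics/c1.png

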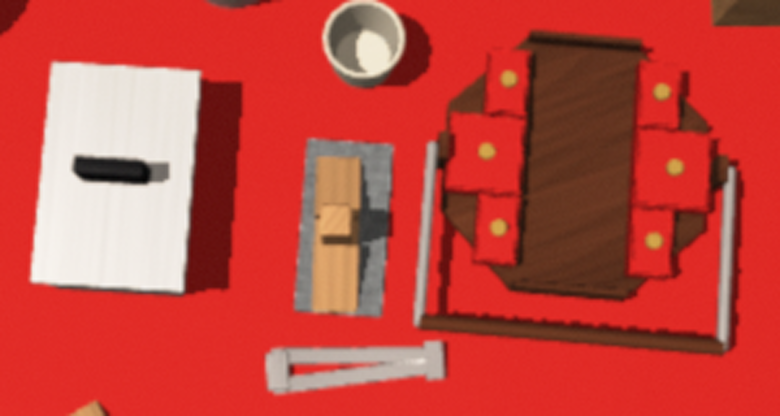

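>>> arm_command(
  rows=[
    [[0,0,-0.431,0.264,0.681,-0.03,60],[0,0,-0.431,0.264,0.681,-0.03,60],[0,0,-0.431,0.264,0.681,-0.03,60],[0,0,-0.431,0.264,0.681,-0.03,60],[0,0,-0.431,0.264,0.681,-0.03,60],[0,0,-0.431,0.264,0.681,-0.03,60],[0,0,-0.431,0.264,0.681,-0.03,60],[0,0,-0.431,0.264,0.681,-0.03,60],[0,0,-0.431,0.264,0.681,-0.03,60],[0,0,-0.431,0.264,0.681,-0.03,60],[0,0,-0.431,0.264,0.681,-0.03,60],[0,0,-0.431,0.264,0.681,-0.03,60],[0,0,-0.431,0.264,0.681,-0.03,60],[0,0,-0.431,0.264,0.681,-0.03,60],[0,0,-0.431,0.264,0.681,-0.03,60],[0,0,-0.431,0.264,0.681,-0.03,60],[0,0,-0.431,0.264,0.681,-0.03,60],[0,0,-0.431,0.264,0.681,-0.03,60],[0,0,-0.431,0.264,0.681,-0.03,60]],
  ],
)

```text
time_s: 2.0
ee_pos: [0.5431, 0.0105, 0.2204]
ee_rot: [180.0, 0.0, -2.1]
force: [-0.1, -0.6, 0.0]
finger_gap: 0.0509
gripper_force: 0.0
```

```bash
python3 - <<'E'
from h import *
import pickle
s=grab('side','s1')
im=s['color']; hsv=cv2.cvtColor(im,cv2.COLOR_BGR2HSV); H,S,V=cv2.split(hsv)
d=pickle.load(open('top.pkl','rb'))
print('grip top',ray(d,309.6,175,.08))
for n,p in dict(grip=(.544,.012,.08),gb=(.544,.012,.026),tip1=(.473,.014,.0065),tip2=(.615,.010,.0065)).items(): print(n,np.round(proj(s,p),1))
st=monitor.read_state(); print(st['joint_pos'].round(1),st['ee_pos'],st['ee_rot'])
cv2.imwrite('pics/s1c.png',cv2.resize(im[150:330,180:420],None,fx=3,fy=3,interpolation=cv2.INTER_CUBIC))
E
```

```text
grip top [0.5428805  0.01046905 0.08      ]
grip [310.9 196.6]
gb [311.7 210.6]
tip1 [340.9 220.5]
tip2 [283.5 210.4]
[-10.2  24.2   4.2 117.5  -2.7  38.4 -96.3] [0.543189   0.01063099 0.22039239] [ 1.79981358e+02  4.85075342e-03 -2.14019932e+00]
```

View pics/s1c.png

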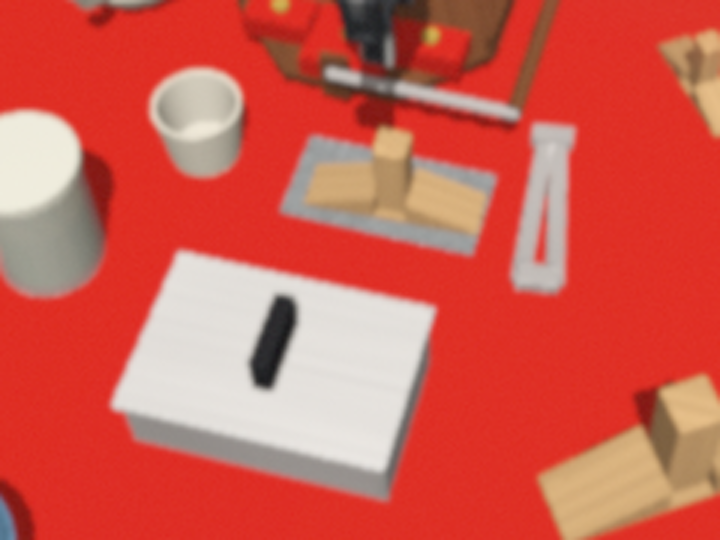

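The side crop shows the wedge grip top at (311,196), matching the projection of the top-view estimate to within a pixel. Grasping it.

>>> arm_command(
  rows=[
    [[0,0,0,0,0,-0.05,60],[0,0,0,0,0,-0.1,60],[0,0,0,0,0,-0.13,60],[0,0,0,0,0,-0.15,60],[0,0,0,0,0,-0.165,60],[0,0,0,0,0,-0.165,60],[0,0,0,0,0,-0.165,60],[0,0,0,0,0,-0.165,20],[0,0,0,0,0,-0.165,0],[0,0,0,0,0,-0.165,0],[0,0,0,0,0,-0.165,0],[0,0,0,0,0,-0.165,0],[0,0,0,0,0,-0.165,0],[0,0,0,0,0,-0.165,0],[0,0,0,0,0,-0.165,0]],
  ],
  grip_force=100,
)

```text
time_s: 3.55
ee_pos: [0.5441, 0.0119, 0.0565]
ee_rot: [-180.0, -0.1, -2.0]
force: [-0.5, -0.8, 7.5]
finger_gap: 0.0251
gripper_force: 98.1
```

>>> arm_command(
  rows=[
    [[0,0,0,0,0,0.03,0],[0,0,0,0,0,0.08,0],[0,0,0,0,0,0.13,0],[0,0,1.536,0.053,0.35,0.145,0],[0,0,1.536,0.053,0.35,0.145,0],[0,0,1.536,0.053,0.35,0.145,0],[0,0,1.536,0.053,0.35,0.145,0],[0,0,1.536,0.053,0.35,0.145,0],[0,0,1.536,0.053,0.35,0.145,0],[0,0,1.536,0.053,0.35,0.145,0],[0,0,1.536,0.053,0.35,0.145,0],[0,0,1.536,0.053,0.35,0.145,0],[0,0,1.536,0.053,0.35,0.145,0],[0,0,1.536,0.053,0.35,0.145,0],[0,0,1.536,0.053,0.35,0.145,0],[0,0,1.536,0.053,0.35,0.145,0],[0,0,1.536,0.053,0.35,0.145,0],[0,0,1.536,0.053,0.35,0.145,0],[0,0,1.536,0.053,0.35,0.145,0]],
  ],
)

```text
time_s: 5.45
ee_pos: [0.5964, 0.3621, 0.2003]
ee_rot: [180.0, 0.0, 86.0]
force: [-0.5, 0.1, -1.4]
finger_gap: 0.0255
gripper_force: 98.7
```

```bash
python3 - <<'E'
from h import *
s=grab('side','s2');d=grab('top','t2')
a=cv2.resize(s['color'][190:390,150:420],None,fx=1.48,fy=1.48); b=cv2.resize(d['color'][60:260,80:350],None,fx=1.48,fy=1.48)
cv2.imwrite('pics/c2.png',np.hstack([a,b]))
st=monitor.read_state(); print(st['joint_pos'].round(1),st['ee_pos'],st['ee_rot'],st['force'])
E
```

```text
[-23.6  36.5 -19.7  97.2  15.4  49.  -53.9] [0.59645767 0.36211753 0.20031524] [1.79996039e+02 4.95948660e-03 8.59756776e+01] [ 0.26872841 -0.60183919 -1.36930712]
```

View pics/c2.png

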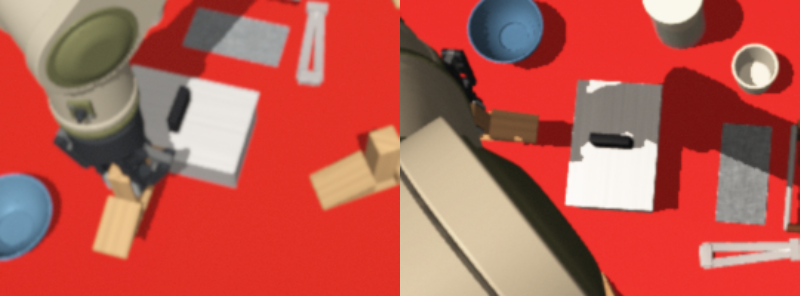

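>>> arm_command(
  rows=[
    [[0,0,0,0,0,-0.04,0],[0,0,0,0,0,-0.07,0],[0,0,0,0,0,-0.092,0],[0,0,0,0,0,-0.092,0],[0,0,0,0,0,-0.092,0],[0,0,0,-0.0007,-0.01,-0.092,0],[0,0,0,-0.0014,-0.02,-0.092,0],[0,0,0,-0.002,-0.028,-0.092,0],[0,0,0,-0.0022,-0.032,-0.092,0],[0,0,0,-0.0022,-0.032,-0.092,0],[0,0,0,-0.0022,-0.032,-0.092,0]],
  ],
)

```text
time_s: 6.65
ee_pos: [0.5944, 0.3299, 0.1085]
ee_rot: [180.0, 0.0, 86.0]
force: [-0.4, 1.0, -2.6]
finger_gap: 0.0249
gripper_force: 98.5
```

```bash
python3 - <<'E'
from h import *
s=grab('side','s3')
cv2.imwrite('pics/c3.png',cv2.resize(s['color'][220:330,200:340],None,fx=5,fy=5,interpolation=cv2.INTER_CUBIC))
E
```

```text
(no output)
```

View pics/c3.png

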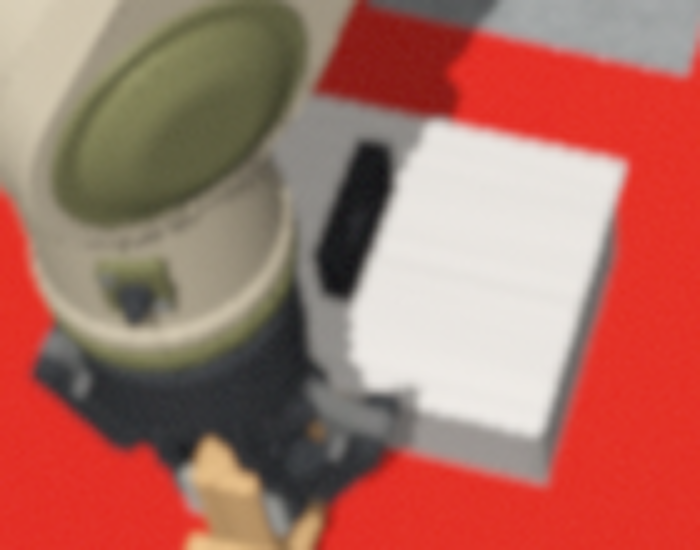

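The side crop shows the jaws at the +y side with the wedge low beside the lid; the tip is hidden by the hand. I'll go by force from here.

>>> arm_command(
  rows=[
    [[0,0,0,-0.0001,-0.002,-0.0005,0],[0,0,0,-0.0003,-0.004,-0.0005,0],[0,0,0,-0.0003,-0.004,-0.0005,0]],
  ],
)

```text
time_s: 7.0
ee_pos: [0.5939, 0.3259, 0.1076]
ee_rot: [-180.0, 0.0, 86.0]
force: [0.4, 0.3, -4.1]
finger_gap: 0.0245
gripper_force: 98.5
```

>>> arm_command(
  rows=[
    [[0,0,0,-0.0001,-0.002,0,0],[0,0,0,-0.0003,-0.004,0,0],[0,0,0,-0.0003,-0.004,0,0]],
  ],
)

```text
time_s: 7.3
ee_pos: [0.5936, 0.3234, 0.1076]
ee_rot: [180.0, -0.1, 86.0]
force: [0.1, 4.9, -7.5]
finger_gap: 0.025
gripper_force: 98.4
```

>>> arm_command(
  rows=[
    [[0,0,0,-0.0001,-0.002,0,0],[0,0,0,-0.0003,-0.004,0,0],[0,0,0,-0.0003,-0.004,0,0]],
  ],
)

```text
time_s: 7.6
ee_pos: [0.5932, 0.3199, 0.1076]
ee_rot: [180.0, -0.2, 86.0]
force: [0.6, 5.0, -8.7]
finger_gap: 0.025
gripper_force: 98.4
```

>>> arm_command(
  rows=[
    [[0,0,0,-0.0001,-0.002,0,0],[0,0,0,-0.0003,-0.004,0,0],[0,0,0,-0.0004,-0.006,0,0],[0,0,0,-0.0006,-0.008,0,0],[0,0,0,-0.0006,-0.009,0,0],[0,0,0,-0.0006,-0.009,0,0],[0,0,0,-0.0006,-0.009,0,0]],
  ],
)

```text
time_s: 8.3
ee_pos: [0.5926, 0.311, 0.1076]
ee_rot: [180.0, -0.2, 86.1]
force: [-0.1, 6.2, -8.0]
finger_gap: 0.0251
gripper_force: 98.5
```

```bash
python3 - <<'E'
from h import *
s=grab('side','s4')
cv2.imwrite('pics/c4.png',cv2.resize(s['color'][220:330,200:340],None,fx=5,fy=5,interpolation=cv2.INTER_CUBIC))
st=monitor.read_state(); print(st['ee_pos'],st['ee_rot'],st['force'],st['wrist_torque'])
E
```

```text
[0.59259447 0.31101382 0.10759248] [ 1.79993621e+02 -1.67148916e-01  8.60550966e+01] [ 0.68433461  6.56221411 -8.3935837 ] [ 1.79071352 -0.13934184 -0.01854293]
```

View pics/c4.png

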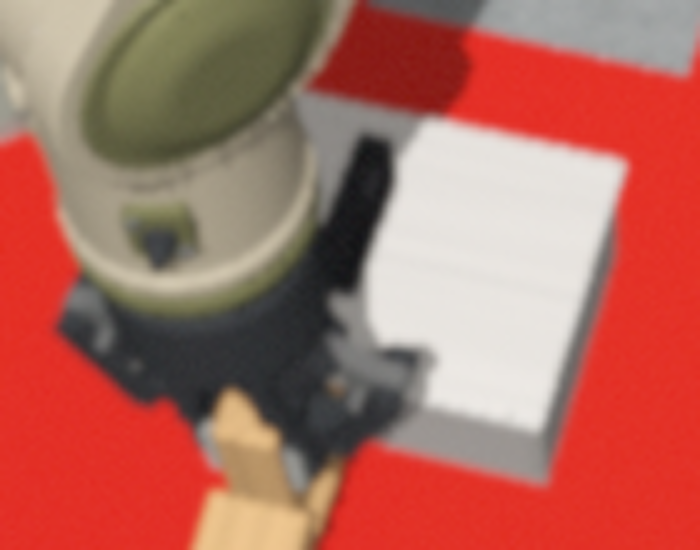

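>>> arm_command(
  rows=[
    [[0,0,0,0.0015,0.02,0,0],[0,0,0,0.003,0.045,0,0],[0,0,0,0.003,0.05,0.01,0],[0,0,0,0.003,0.05,0.06,0],[0,0,0,0.003,0.05,0.1,0],[0,0,0,0.003,0.05,0.1,0],[0,0,0,-0.018,-0.269,0.1,0],[0,0,0,-0.018,-0.269,0.1,0],[0,0,0,-0.018,-0.269,0.1,0],[0,0,0,-0.018,-0.269,0.1,0],[0,0,0,-0.018,-0.269,0.1,0],[0,0,0,-0.018,-0.269,0.1,0],[0,0,0,-0.018,-0.269,0.1,0],[0,0,0,-0.018,-0.269,0.1,0],[0,0,0,-0.018,-0.269,0.1,0],[0,0,0,-0.018,-0.269,0.06,0],[0,0,0,-0.018,-0.269,0.02,0],[0,0,0,-0.018,-0.269,0.0,0],[0,0,0,-0.018,-0.269,0.0,0],[0,0,0,-0.018,-0.269,0.0,0]],
  ],
)

```text
time_s: 10.35
ee_pos: [0.5751, 0.0418, 0.108]
ee_rot: [-180.0, -0.0, 86.1]
force: [1.2, 0.3, -2.4]
finger_gap: 0.025
gripper_force: 99.5
```

```bash
python3 - <<'E'
from h import *
s=grab('side','s5')
cv2.imwrite('pics/c5.png',cv2.resize(s['color'][180:330,200:350],None,fx=4,fy=4,interpolation=cv2.INTER_CUBIC))
st=monitor.read_state(); print(st['ee_pos'],st['ee_rot'],st['force'],st['wrist_torque'])
E
```

```text
[0.57551256 0.0414706  0.10875065] [ 1.79930527e+02 -3.67177881e-02  8.60831752e+01] [ 0.29679811 -1.19173981 -1.21141196] [0.07623678 0.03532151 0.01586104]
```

View pics/c5.png

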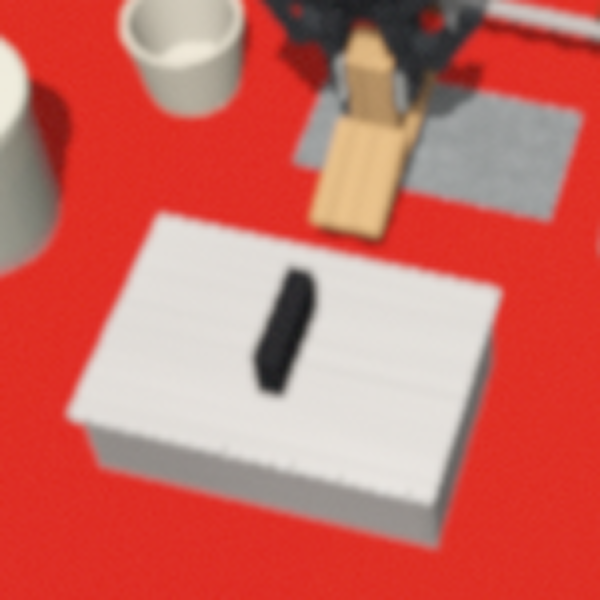

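Lid still seated neatly on the tin with its near (+y) edge up by 1–2 px (left corner (217,286)→(217,283)). The wedge tip at (287,237) faces the right seam. Now the right side.

>>> arm_command(
  rows=[
    [[0,0,0,0.0007,0.01,0,0],[0,0,0,0.0014,0.02,0,0],[0,0,0,0.002,0.028,0,0],[0,0,0,0.0022,0.032,0,0],[0,0,0,0.0022,0.032,0,0],[0,0,0,0.0022,0.032,0,0]],
  ],
)

```text
time_s: 11.0
ee_pos: [0.5771, 0.0722, 0.1078]
ee_rot: [180.0, -0.0, 86.0]
force: [0.1, -0.1, -1.4]
finger_gap: 0.0246
gripper_force: 99.3
```

>>> arm_command(
  rows=[
    [[0,0,0,0.0001,0.002,0,0],[0,0,0,0.0003,0.004,0,0],[0,0,0,0.0003,0.004,0,0]],
  ],
)

```text
time_s: 11.3
ee_pos: [0.5771, 0.0754, 0.1075]
ee_rot: [-180.0, 0.1, 86.0]
force: [0.5, -2.6, -5.2]
finger_gap: 0.025
gripper_force: 99.1
```

>>> arm_command(
  rows=[
    [[0,0,0,0.0001,0.002,0,0],[0,0,0,0.0003,0.004,0,0],[0,0,0,0.0003,0.004,0,0]],
  ],
)

```text
time_s: 11.6
ee_pos: [0.577, 0.079, 0.1073]
ee_rot: [-179.9, 0.1, 86.0]
force: [0.3, -3.9, -7.8]
finger_gap: 0.0248
gripper_force: 99.0
```

>>> arm_command(
  rows=[
    [[0,0,0,0.0001,0.002,0,0],[0,0,0,0.0003,0.004,0,0],[0,0,0,0.0003,0.004,0,0]],
  ],
)

```text
time_s: 11.9
ee_pos: [0.5773, 0.0831, 0.1073]
ee_rot: [-179.9, 0.1, 86.0]
force: [-0.1, -4.5, -6.7]
finger_gap: 0.0251
gripper_force: 99.0
```

>>> arm_command(
  rows=[
    [[0,0,0,0.0001,0.002,0,0],[0,0,0,0.0003,0.004,0,0],[0,0,0,0.0004,0.006,0,0],[0,0,0,0.0004,0.007,0,0],[0,0,0,0.0004,0.007,0,0],[0,0,0,0.0004,0.007,0,0]],
  ],
)

```text
time_s: 12.5
ee_pos: [0.5778, 0.0903, 0.1074]
ee_rot: [-179.9, 0.1, 86.0]
force: [-0.4, -5.9, -6.4]
finger_gap: 0.0249
gripper_force: 99.0
```

```bash
python3 - <<'E'
from h import *
st=monitor.read_state(); print(st['ee_pos'],st['ee_rot'],st['force'],st['wrist_torque'])
E
```

```text
[0.57783797 0.09028129 0.10743247] [-1.79933390e+02  6.93383170e-02  8.59646898e+01] [-0.40739936 -5.94743353 -6.38094704] [-1.50452801  0.11416247  0.04629255]
```

>>> arm_command(
  rows=[
    [[0,0,0,-0.0015,-0.02,0,0],[0,0,0,-0.003,-0.045,0,0],[0,0,0,-0.0035,-0.05,0.01,0],[0,0,0,-0.0035,-0.05,0.06,0],[0,0,0,-0.0035,-0.05,0.1,0],[0,0,0,-0.0035,-0.05,0.1,0],[0,0,0,0.018,0.271,0.1,0],[0,0,0,0.018,0.271,0.1,0],[0,0,0,0.018,0.271,0.1,0],[0,0,0,0.018,0.271,0.1,0],[0,0,0,0.018,0.271,0.1,0],[0,0,0,0.018,0.271,0.1,0],[0,0,0,0.018,0.271,0.1,0],[0,0,0,0.018,0.271,0.1,0],[0,0,0,0.018,0.271,0.1,0],[0,0,0,0.018,0.271,0.06,0],[0,0,0,0.018,0.271,0.02,0],[0,0,0,0.018,0.271,0.0,0],[0,0,0,0.018,0.271,0.0,0],[0,0,0,0.018,0.271,0.0,0]],
  ],
)

```text
time_s: 14.5
ee_pos: [0.5969, 0.361, 0.1083]
ee_rot: [180.0, 0.0, 85.9]
force: [1.3, 0.2, -1.6]
finger_gap: 0.0246
gripper_force: 99.5
```

>>> arm_command(
  rows=[
    [[0,0,0,-0.0007,-0.01,0,0],[0,0,0,-0.0014,-0.02,0,0],[0,0,0,-0.002,-0.03,0,0],[0,0,0,-0.0028,-0.04,0,0],[0,0,0,-0.003,-0.043,0,0],[0,0,0,-0.003,-0.043,0,0]],
  ],
)

```text
time_s: 15.1
ee_pos: [0.5933, 0.3184, 0.1077]
ee_rot: [-180.0, 0.0, 86.0]
force: [0.8, -0.1, -5.1]
finger_gap: 0.0254
gripper_force: 99.1
```

>>> arm_command(
  rows=[
    [[0,0,0,-0.0001,-0.002,0,0],[0,0,0,-0.0003,-0.004,0,0],[0,0,0,-0.0003,-0.004,0,0]],
  ],
)

```text
time_s: 15.4
ee_pos: [0.5929, 0.3163, 0.1077]
ee_rot: [180.0, -0.1, 86.0]
force: [0.4, 5.0, -6.5]
finger_gap: 0.025
gripper_force: 99.0
```

>>> arm_command(
  rows=[
    [[0,0,0,-0.0001,-0.002,0,0],[0,0,0,-0.0003,-0.004,0,0],[0,0,0,-0.0003,-0.004,0,0]],
  ],
)

```text
time_s: 15.7
ee_pos: [0.5925, 0.312, 0.1077]
ee_rot: [-180.0, -0.1, 86.0]
force: [-0.3, 5.5, -7.4]
finger_gap: 0.0248
gripper_force: 99.0
```

>>> arm_command(
  rows=[
    [[0,0,0,-0.0001,-0.002,0,0],[0,0,0,-0.0003,-0.004,0,0],[0,0,0,-0.0004,-0.006,0,0],[0,0,0,-0.0006,-0.008,0,0],[0,0,0,-0.0007,-0.01,0,0],[0,0,0,-0.0008,-0.012,0,0],[0,0,0,-0.0008,-0.012,0,0],[0,0,0,-0.0008,-0.012,0,0]],
  ],
)

```text
time_s: 16.5
ee_pos: [0.5917, 0.2995, 0.1077]
ee_rot: [-180.0, -0.0, 86.0]
force: [-0.6, 4.6, -6.1]
finger_gap: 0.0248
gripper_force: 99.0
```

>>> arm_command(
  rows=[
    [[0,0,0,0.0015,0.02,0,0],[0,0,0,0.003,0.045,0,0],[0,0,0,0.004,0.06,0.01,0],[0,0,0,0.004,0.06,0.06,0],[0,0,0,0.004,0.06,0.1,0],[0,0,0,0.004,0.06,0.1,0],[0,0,0,-0.018,-0.259,0.1,0],[0,0,0,-0.018,-0.259,0.1,0],[0,0,0,-0.018,-0.259,0.1,0],[0,0,0,-0.018,-0.259,0.1,0],[0,0,0,-0.018,-0.259,0.1,0],[0,0,0,-0.018,-0.259,0.1,0],[0,0,0,-0.018,-0.259,0.1,0],[0,0,0,-0.018,-0.259,0.1,0],[0,0,0,-0.018,-0.259,0.1,0],[0,0,0,-0.018,-0.259,0.06,0],[0,0,0,-0.018,-0.259,0.02,0],[0,0,0,-0.018,-0.259,0.0,0],[0,0,0,-0.018,-0.259,0.0,0],[0,0,0,-0.018,-0.259,0.0,0]],
  ],
)

```text
time_s: 18.5
ee_pos: [0.5742, 0.0418, 0.1081]
ee_rot: [-180.0, -0.0, 86.1]
force: [-0.2, -0.3, -0.8]
finger_gap: 0.0246
gripper_force: 99.5
```

>>> arm_command(
  rows=[
    [[0,0,0,0.0007,0.01,0,0],[0,0,0,0.0014,0.02,0,0],[0,0,0,0.002,0.03,0,0],[0,0,0,0.0028,0.04,0,0],[0,0,0,0.0031,0.044,0,0],[0,0,0,0.0031,0.044,0,0]],
  ],
)

```text
time_s: 19.1
ee_pos: [0.5766, 0.0845, 0.1074]
ee_rot: [-180.0, 0.0, 86.0]
force: [-0.4, -0.2, -7.1]
finger_gap: 0.0252
gripper_force: 99.1
```

>>> arm_command(
  rows=[
    [[0,0,0,0.0001,0.002,0,0],[0,0,0,0.0003,0.004,0,0],[0,0,0,0.0003,0.004,0,0]],
  ],
)

```text
time_s: 19.4
ee_pos: [0.5768, 0.0869, 0.1074]
ee_rot: [-179.9, 0.1, 85.9]
force: [-0.4, -4.5, -7.1]
finger_gap: 0.0254
gripper_force: 99.1
```

>>> arm_command(
  rows=[
    [[0,0,0,0.0001,0.002,0,0],[0,0,0,0.0003,0.004,0,0],[0,0,0,0.0004,0.006,0,0],[0,0,0,0.0006,0.008,0,0],[0,0,0,0.0007,0.01,0,0],[0,0,0,0.0008,0.0125,0,0],[0,0,0,0.0008,0.0125,0,0],[0,0,0,0.0008,0.0125,0,0]],
  ],
)

```text
time_s: 20.2
ee_pos: [0.5779, 0.0999, 0.1077]
ee_rot: [-180.0, 0.0, 86.0]
force: [-0.3, -5.0, -5.8]
finger_gap: 0.0249
gripper_force: 99.1
```

>>> arm_command(
  rows=[
    [[0,0,0,-0.0015,-0.02,0,0],[0,0,0,-0.003,-0.045,0,0],[0,0,0,-0.004,-0.06,0.01,0],[0,0,0,-0.004,-0.06,0.06,0],[0,0,0,-0.004,-0.06,0.1,0],[0,0,0,-0.004,-0.06,0.1,0],[0,0,0,0.018,0.2615,0.1,0],[0,0,0,0.018,0.2615,0.1,0],[0,0,0,0.018,0.2615,0.1,0],[0,0,0,0.018,0.2615,0.1,0],[0,0,0,0.018,0.2615,0.1,0],[0,0,0,0.018,0.2615,0.1,0],[0,0,0,0.018,0.2615,0.1,0],[0,0,0,0.018,0.2615,0.1,0],[0,0,0,0.018,0.2615,0.1,0],[0,0,0,0.018,0.2615,0.06,0],[0,0,0,0.018,0.2615,0.02,0],[0,0,0,0.018,0.2615,0.0,0],[0,0,0,0.018,0.2615,0.0,0],[0,0,0,0.018,0.2615,0.0,0]],
  ],
)

```text
time_s: 22.2
ee_pos: [0.5967, 0.3612, 0.1082]
ee_rot: [180.0, 0.0, 85.9]
force: [-0.1, 0.4, -1.6]
finger_gap: 0.0247
gripper_force: 99.5
```

>>> arm_command(
  rows=[
    [[0,0,0,-0.0007,-0.01,0,0],[0,0,0,-0.0014,-0.02,0,0],[0,0,0,-0.002,-0.03,0,0],[0,0,0,-0.0028,-0.04,0,0],[0,0,0,-0.0036,-0.052,0,0],[0,0,0,-0.0039,-0.056,0,0],[0,0,0,-0.0039,-0.056,0,0]],
  ],
)

```text
time_s: 22.9
ee_pos: [0.5923, 0.3052, 0.1076]
ee_rot: [-180.0, 0.0, 86.0]
force: [0.1, -0.4, -5.2]
finger_gap: 0.0251
gripper_force: 99.0
```

>>> arm_command(
  rows=[
    [[0,0,0,-0.0001,-0.002,0,0],[0,0,0,-0.0003,-0.004,0,0],[0,0,0,-0.0004,-0.006,0,0],[0,0,0,-0.0006,-0.008,0,0],[0,0,0,-0.0007,-0.01,0,0],[0,0,0,-0.0008,-0.012,0,0],[0,0,0,-0.0008,-0.012,0,0],[0,0,0,-0.0008,-0.012,0,0]],
  ],
)

```text
time_s: 23.7
ee_pos: [0.5915, 0.293, 0.1078]
ee_rot: [-180.0, 0.1, 86.0]
force: [0.4, 0.4, -2.4]
finger_gap: 0.0246
gripper_force: 99.1
```

>>> arm_command(
  rows=[
    [[0,0,0,0.0015,0.02,0,0],[0,0,0,0.003,0.045,0,0],[0,0,0,0.0045,0.065,0.01,0],[0,0,0,0.0045,0.065,0.06,0],[0,0,0,0.0045,0.065,0.1,0],[0,0,0,0.0045,0.065,0.1,0],[0,0,0,-0.018,-0.254,0.1,0],[0,0,0,-0.018,-0.254,0.1,0],[0,0,0,-0.018,-0.254,0.1,0],[0,0,0,-0.018,-0.254,0.1,0],[0,0,0,-0.018,-0.254,0.1,0],[0,0,0,-0.018,-0.254,0.1,0],[0,0,0,-0.018,-0.254,0.1,0],[0,0,0,-0.018,-0.254,0.1,0],[0,0,0,-0.018,-0.254,0.1,0],[0,0,0,-0.018,-0.254,0.06,0],[0,0,0,-0.018,-0.254,0.02,0],[0,0,0,-0.018,-0.254,0.0,0],[0,0,0,-0.018,-0.254,0.0,0],[0,0,0,-0.018,-0.254,0.0,0]],
  ],
)

```text
time_s: 25.7
ee_pos: [0.5737, 0.0419, 0.1079]
ee_rot: [-180.0, -0.0, 86.1]
force: [0.1, -0.3, -1.8]
finger_gap: 0.0251
gripper_force: 99.5
```

>>> arm_command(
  rows=[
    [[0,0,0,0.0007,0.01,0,0],[0,0,0,0.0014,0.02,0,0],[0,0,0,0.002,0.03,0,0],[0,0,0,0.0028,0.04,0,0],[0,0,0,0.0036,0.052,0,0],[0,0,0,0.0038,0.055,0,0],[0,0,0,0.0038,0.055,0,0]],
  ],
)

```text
time_s: 26.4
ee_pos: [0.5772, 0.0959, 0.1078]
ee_rot: [-180.0, -0.0, 86.1]
force: [-0.2, -0.4, -1.0]
finger_gap: 0.0251
gripper_force: 99.5
```

>>> arm_command(
  rows=[
    [[0,0,0,0.0001,0.002,0,0],[0,0,0,0.0003,0.004,0,0],[0,0,0,0.0004,0.006,0,0],[0,0,0,0.0004,0.006,0,0]],
  ],
)

```text
time_s: 26.8
ee_pos: [0.5773, 0.1004, 0.1075]
ee_rot: [-180.0, 0.1, 86.0]
force: [-0.1, -2.3, -5.0]
finger_gap: 0.0249
gripper_force: 99.4
```

```bash
python3 - <<'E'
from h import *
s=grab('side','s6')
cv2.imwrite('pics/c6.png',cv2.resize(s['color'][180:330,200:350],None,fx=4,fy=4,interpolation=cv2.INTER_CUBIC))
E
```

```text
(no output)
```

View pics/c6.png

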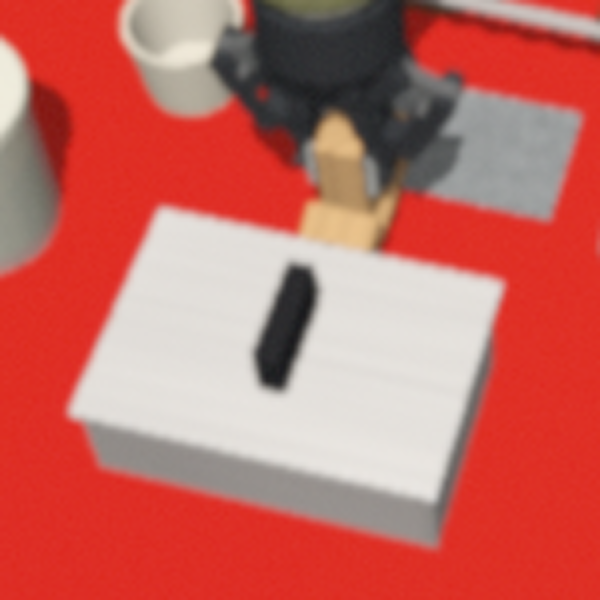

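The lid sits higher and level, and the wedge is in the right seam at (343,225) in the crop. Continuing a bit further.

>>> arm_command(
  rows=[
    [[0,0,0,0.0001,0.002,0,0],[0,0,0,0.0003,0.004,0,0],[0,0,0,0.0004,0.006,0,0],[0,0,0,0.0004,0.006,0,0]],
  ],
)

```text
time_s: 27.25
ee_pos: [0.5783, 0.1082, 0.108]
ee_rot: [180.0, -0.1, 86.0]
force: [-0.3, 1.0, -2.4]
finger_gap: 0.0253
gripper_force: 99.4
```

>>> arm_command(
  rows=[
    [[0,0,0,-0.0015,-0.02,0,0],[0,0,0,-0.003,-0.045,0,0],[0,0,0,-0.0045,-0.065,0.01,0],[0,0,0,-0.0045,-0.065,0.06,0],[0,0,0,-0.0045,-0.065,0.1,0],[0,0,0,-0.0045,-0.065,0.1,0],[0,0,0,0.018,0.255,0.1,0],[0,0,0,0.018,0.255,0.1,0],[0,0,0,0.018,0.255,0.1,0],[0,0,0,0.018,0.255,0.1,0],[0,0,0,0.018,0.255,0.1,0],[0,0,0,0.018,0.255,0.1,0],[0,0,0,0.018,0.255,0.1,0],[0,0,0,0.018,0.255,0.1,0],[0,0,0,0.018,0.255,0.1,0],[0,0,0,0.018,0.255,0.06,0],[0,0,0,0.018,0.255,0.02,0],[0,0,0,0.018,0.255,0.0,0],[0,0,0,0.018,0.255,0.0,0],[0,0,0,0.018,0.255,0.0,0]],
  ],
)

```text
time_s: 29.25
ee_pos: [0.5966, 0.3607, 0.1082]
ee_rot: [180.0, 0.0, 85.9]
force: [1.0, 0.3, -1.6]
finger_gap: 0.0249
gripper_force: 99.5
```

>>> arm_command(
  rows=[
    [[0,0,0,-0.0007,-0.01,0,0],[0,0,0,-0.0014,-0.02,0,0],[0,0,0,-0.002,-0.03,0,0],[0,0,0,-0.0028,-0.04,0,0],[0,0,0,-0.0036,-0.052,0,0],[0,0,0,-0.0042,-0.06,0,0],[0,0,0,-0.0042,-0.06,0,0],[0,0,0,-0.0042,-0.06,0,0]],
  ],
)

```text
time_s: 30.05
ee_pos: [0.5919, 0.302, 0.1078]
ee_rot: [-180.0, -0.0, 86.0]
force: [-0.0, 0.7, -2.8]
finger_gap: 0.025
gripper_force: 99.5
```

>>> arm_command(
  rows=[
    [[0,0,0,-0.0001,-0.002,0,0],[0,0,0,-0.0003,-0.004,0,0],[0,0,0,-0.0004,-0.006,0,0],[0,0,0,-0.0004,-0.006,0,0]],
  ],
)

```text
time_s: 30.45
ee_pos: [0.5914, 0.2958, 0.1077]
ee_rot: [-180.0, 0.0, 86.0]
force: [0.1, 0.6, -2.5]
finger_gap: 0.0249
gripper_force: 99.5
```

```bash
python3 - <<'E'
from h import *
st=monitor.read_state(); print(st['ee_pos'],st['ee_rot'],st['force'],st['wrist_torque'])
d=pickle=None
t=grab('top','t7'); 
hsv=cv2.cvtColor(t['color'],cv2.COLOR_BGR2HSV); m=(hsv[...,2]<45).astype(np.uint8); m[:,:195]=0;m[:,260:]=0;m[:140]=0;m[172:]=0
n,l,s,c=cv2.connectedComponentsWithStats(m)
for i in range(1,n):
    if s[i,4]>60: print(s[i],c[i],ray(t,*c[i],.115))
E
```

```text
[0.59135848 0.29581637 0.10769796] [-1.79992245e+02  1.96168921e-02  8.59885719e+01] [ 0.05824848  0.58893805 -2.54997342] [0.0345318  0.07271193 0.01370086]
[224 140  24  32 230] [236.06956522 154.82608696] [0.58106563 0.16677764 0.115     ]
```

>>> arm_command(
  rows=[
    [[0,0,0,0.0015,0.02,0,0],[0,0,0,0.003,0.045,0,0],[0,0,0,0.0045,0.065,0.01,0],[0,0,0,0.0045,0.065,0.06,0],[0,0,0,0.0045,0.065,0.1,0],[0,0,-1.571,-0.04,-0.291,0.1,0],[0,0,-1.571,-0.04,-0.291,0.1,0],[0,0,-1.571,-0.04,-0.291,0.1,0],[0,0,-1.571,-0.04,-0.291,0.1,0],[0,0,-1.571,-0.04,-0.291,0.1,0],[0,0,-1.571,-0.04,-0.291,0.1,0],[0,0,-1.571,-0.04,-0.291,0.1,0],[0,0,-1.571,-0.04,-0.291,0.1,0],[0,0,-1.571,-0.04,-0.291,0.1,0],[0,0,-1.571,-0.04,-0.291,0.1,0],[0,0,-1.571,-0.04,-0.291,0.1,0],[0,0,-1.571,-0.04,-0.291,0.05,0],[0,0,-1.571,-0.04,-0.291,0.0,0],[0,0,-1.571,-0.04,-0.291,-0.03,0],[0,0,-1.571,-0.04,-0.291,-0.03,0]],
  ],
)

```text
time_s: 32.5
ee_pos: [0.5498, 0.0061, 0.0744]
ee_rot: [180.0, 0.3, -3.9]
force: [-0.3, 0.2, -1.1]
finger_gap: 0.0249
gripper_force: 99.5
```

>>> arm_command(
  rows=[
    [[0,0,0,0,0,-0.01,0],[0,0,0,0,0,-0.019,0],[0,0,0,0,0,-0.021,0],[0,0,0,0,0,-0.021,0],[0,0,0,0,0,-0.021,0]],
  ],
)

```text
time_s: 33.0
ee_pos: [0.5518, 0.0051, 0.0575]
ee_rot: [-180.0, -0.1, -4.0]
force: [-0.8, -0.1, -1.1]
finger_gap: 0.0253
gripper_force: 99.5
```

>>> arm_command(
  rows=[
    [[0,0,0,0,0,-0.0015,0],[0,0,0,0,0,-0.0015,0],[0,0,0,0,0,-0.001,30],[0,0,0,0,0,-0.001,60],[0,0,0,0,0,-0.001,60],[0,0,0,0,0,0.02,60],[0,0,0,0,0,0.05,60],[0,0,0,0,0,0.1,60],[0,0,0,0,0,0.144,60],[0,0,1.571,0.034,0.195,0.144,60],[0,0,1.571,0.034,0.195,0.144,60],[0,0,1.571,0.034,0.195,0.144,60],[0,0,1.571,0.034,0.195,0.144,60],[0,0,1.571,0.034,0.195,0.144,60],[0,0,1.571,0.034,0.195,0.144,60],[0,0,1.571,0.034,0.195,0.144,60],[0,0,1.571,0.034,0.195,0.144,60],[0,0,1.571,0.034,0.195,0.144,60],[0,0,1.571,0.034,0.195,0.144,60],[0,0,1.571,0.034,0.195,0.144,60]],
  ],
)

```text
time_s: 35.0
ee_pos: [0.5853, 0.1998, 0.2006]
ee_rot: [-180.0, 0.0, 86.3]
force: [-0.8, 1.1, -0.2]
finger_gap: 0.0512
gripper_force: 0.0
```

```bash
python3 - <<'E'
from h import *
st=monitor.read_state(); print(st['ee_pos'],st['ee_rot'],st['force'])
s=grab('side','s8');t=grab('top','t8')
a=cv2.resize(s['color'][150:330,190:390],None,fx=2,fy=2,interpolation=cv2.INTER_CUBIC); b=cv2.resize(t['color'][80:260,170:370],None,fx=2,fy=2,interpolation=cv2.INTER_CUBIC)
cv2.imwrite('pics/c8.png',np.hstack([a,b]))
print(proj(s,(.586,.2,.113)))
E
```

```text
[0.58534886 0.19976467 0.20056091] [-1.79976876e+02  8.37584265e-03  8.62944342e+01] [-0.82401258  1.07833688 -0.18284589]
(np.float64(270.41776323905674), np.float64(255.69140640740153))
```

View pics/c8.png

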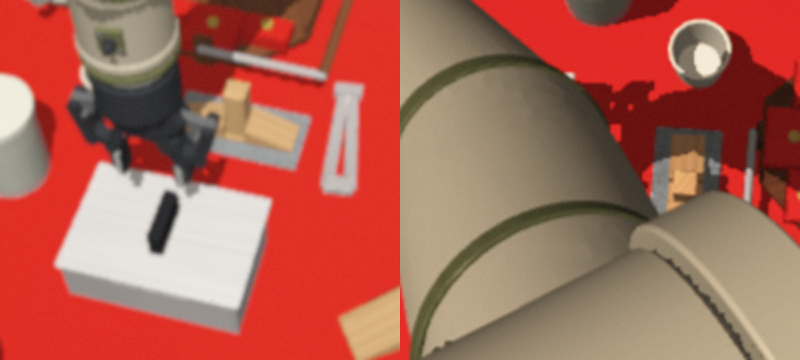

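The wedge stands upright on its mat and the lid is level. The knob top at about (271,257) fits the prediction (270,256). Gripping the knob.

>>> arm_command(
  rows=[
    [[0,0,0,0.001,0,-0.04,60],[0,0,0,0.001,0,-0.07,60],[0,0,0,0.001,0,-0.09,60],[0,0,0,0.001,0,-0.098,60],[0,0,0,0.001,0,-0.098,60],[0,0,0,0.001,0,-0.098,60],[0,0,0,0.001,0,-0.098,15],[0,0,0,0.001,0,-0.098,0],[0,0,0,0.001,0,-0.098,0],[0,0,0,0.001,0,-0.098,0],[0,0,0,0.001,0,-0.098,0],[0,0,0,0.001,0,-0.098,0],[0,0,0,0.001,0,-0.098,0]],
  ],
  grip_force=50,
)

```text
time_s: 36.4
ee_pos: [0.5868, 0.2002, 0.1038]
ee_rot: [179.9, -0.0, 86.0]
force: [-1.6, -1.3, 7.0]
finger_gap: 0.0153
gripper_force: 49.1
```

>>> arm_command(
  rows=[
    [[0,0,0,0,0,0.01,0],[0,0,0,0,0,0.025,0],[0,0,0,0,0,0.04,0],[0,0,0,0,0,0.06,0],[0,0,0,0,0,0.06,0]],
  ],
)

```text
time_s: 36.9
ee_pos: [0.5879, 0.2007, 0.1664]
ee_rot: [179.7, -0.1, 86.0]
force: [1.1, -0.0, -0.5]
finger_gap: 0.0153
gripper_force: 49.0
```

>>> arm_command(
  rows=[
    [[0,0,0,-0.028,0.2,0.0,0],[0,0,0,-0.028,0.2,0.0,0],[0,0,0,-0.028,0.2,0.0,0],[0,0,0,-0.028,0.2,0.0,0],[0,0,0,-0.028,0.2,0.0,0],[0,0,0,-0.028,0.2,0.0,0],[0,0,0,-0.028,0.2,-0.04,0],[0,0,0,-0.028,0.2,-0.08,0],[0,0,0,-0.028,0.2,-0.1,0],[0,0,0,-0.028,0.2,-0.105,0],[0,0,0,-0.028,0.2,-0.105,0]],
  ],
)

```text
time_s: 38.0
ee_pos: [0.5589, 0.3985, 0.0574]
ee_rot: [-180.0, 0.1, 85.9]
force: [-0.3, 0.7, -0.9]
finger_gap: 0.0152
gripper_force: 48.9
```

>>> arm_command(
  rows=[
    [[0,0,0,0,0,-0.004,0],[0,0,0,0,0,-0.007,0],[0,0,0,0,0,-0.007,0]],
  ],
)

```text
time_s: 38.3
ee_pos: [0.5587, 0.4001, 0.0514]
ee_rot: [180.0, -0.0, 86.0]
force: [0.3, 0.8, -2.0]
finger_gap: 0.0151
gripper_force: 48.9
```

>>> arm_command(
  rows=[
    [[0,0,0,0,0,-0.002,0],[0,0,0,0,0,-0.004,0],[0,0,0,0,0,-0.004,0]],
  ],
)

```text
time_s: 38.6
ee_pos: [0.5588, 0.4003, 0.0498]
ee_rot: [179.9, -0.0, 86.0]
force: [-4.9, -5.0, 22.6]
finger_gap: 0.0152
gripper_force: 52.4
```

>>> arm_command(
  rows=[
    [[0,0,0,0,0,0.003,0],[0,0,0,0,0,0.003,30],[0,0,0,0,0,0.003,60],[0,0,0,0,0,0.003,60],[0,0,0,0,0,0.02,60],[0,0,0,0,0,0.05,60],[0,0,0,0,0,0.1,60],[0,0,0,0,0,0.15,60],[0,0,0,0,0,0.15,60]],
  ],
)

```text
time_s: 39.5
ee_pos: [0.5608, 0.4027, 0.2053]
ee_rot: [179.5, -0.5, 86.0]
force: [1.0, 1.1, -0.3]
finger_gap: 0.0511
gripper_force: 0.0
```

```bash
python3 - <<'E'
from h import *
st=monitor.read_state(); print(st['ee_pos'],st['ee_rot'],st['force'])
s=grab('side','s9');t=grab('top','t9')
a=cv2.resize(s['color'][190:390,130:330],None,fx=2,fy=2,interpolation=cv2.INTER_CUBIC); b=cv2.resize(t['color'][90:290,140:340],None,fx=2,fy=2,interpolation=cv2.INTER_CUBIC)
cv2.imwrite('pics/c9.png',np.hstack([a,b]))
x=np.array([.9976,-.0698]);c=np.array([.586,.2])
for u in(-.052,0,.052): p=c+u*x; print(u,p.round(4),np.round(proj(t,(*p,.038)),1),np.round(proj(s,(*p,.038)),1))
E
```

```text
[0.56076241 0.40267492 0.20527415] [179.52505192  -0.46504482  85.97953425] [ 0.98414051  1.11429673 -0.33903301]
-0.052 [0.5341 0.2036] [225.2 182.1] [297.2 279.4]
0 [0.586 0.2  ] [227.2 159.8] [273.9 273.9]
0.052 [0.6379 0.1964] [229.2 137.8] [251.1 268.5]
```

View pics/c9.png

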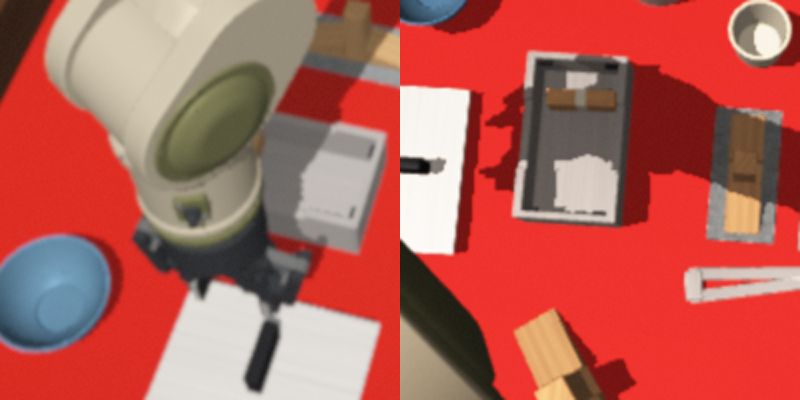

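One carton only (sweet3), at (231,139) in the top view, as predicted for the +52 mm place. The lid lies flat at left, clear of the tin.

```bash
python3 - <<'E'
from h import *
import pickle
t=pickle.load(open('top.pkl','rb')); im=cv2.imread('pics/t9.png'); H,S,V=cv2.split(cv2.cvtColor(im,cv2.COLOR_BGR2HSV))
m=((H>6)&(H<25)&(S>90)).astype(np.uint8); k=np.zeros_like(m);k[125:152,205:255]=m[125:152,205:255]
p=np.argwhere(k)[:,::-1].astype(float); print(len(p),p.min(0),p.max(0),p.mean(0))
c=cv2.minAreaRect(np.array([ray(t,*q,.038)[:2]*1000 for q in p],np.float32)); print(c)
# tin top rim outer
w=((S<60)&(V>60)).astype(np.uint8); k=np.zeros_like(w);k[112:205,198:258]=w[112:205,198:258]
p=np.argwhere(cv2.morphologyEx(k,cv2.MORPH_OPEN,np.ones((3,3))))[:,::-1]
print(cv2.minAreaRect(np.array([ray(t,*q,.061)[:2]*1000 for q in p],np.float32)))
E
```

```text
313 [213. 134.] [247. 145.] [230.11182109 139.47284345]
((633.7823486328125, 194.67144775390625), (80.12345123291016, 24.638214111328125), 87.3736343383789)
((584.106201171875, 197.60562133789062), (119.49432373046875, 191.01828002929688), 85.77291870117188)
```

>>> arm_command(
  rows=[
    [[0,0,0,0.077,-0.205,0,38],[0,0,0,0.077,-0.205,0,38],[0,0,0,0.077,-0.205,0,38],[0,0,0,0.077,-0.205,0,38],[0,0,0,0.077,-0.205,0,38],[0,0,0,0.077,-0.205,0,38],[0,0,0,0.077,-0.205,0,38],[0,0,0,0.077,-0.205,0,38],[0,0,0,0.077,-0.205,-0.05,38],[0,0,0,0.077,-0.205,-0.09,38],[0,0,0,0.077,-0.205,-0.12,38],[0,0,0,0.077,-0.205,-0.13,38],[0,0,0,0.077,-0.205,-0.13,38],[0,0,0,0.077,-0.205,-0.13,38]],
  ],
)

```text
time_s: 41.0
ee_pos: [0.6358, 0.1964, 0.068]
ee_rot: [179.9, -0.1, 86.1]
force: [1.0, -0.4, 0.2]
finger_gap: 0.0324
gripper_force: 0.0
```

>>> arm_command(
  rows=[
    [[0,0,0,0,0,-0.01,38],[0,0,0,0,0,-0.02,38],[0,0,0,0,0,-0.03,38],[0,0,0,0,0,-0.038,38],[0,0,0,0,0,-0.038,38]],
  ],
)

```text
time_s: 41.5
ee_pos: [0.6365, 0.1951, 0.035]
ee_rot: [179.7, 0.0, 85.9]
force: [-20.4, -8.2, 63.7]
finger_gap: 0.0324
gripper_force: 32.2
```

Contact with the tin floor: the fingertips reach further ahead when partly closed. Backing up.

>>> arm_command(
  rows=[
    [[0,0,0,0,0,0.008,38],[0,0,0,0,0,0.0135,38],[0,0,0,0,0,0.0135,38],[0,0,0,0,0,0.0135,38]],
  ],
)

```text
time_s: 41.9
ee_pos: [0.6352, 0.1949, 0.0415]
ee_rot: [-180.0, 0.0, 86.0]
force: [-0.4, 0.1, 0.5]
finger_gap: 0.0324
gripper_force: 0.0
```

>>> arm_command(
  rows=[
    [[0,0,0,0,0,0,20],[0,0,0,0,0,0,10],[0,0,0,0,0,0,0],[0,0,0,0,0,0,0],[0,0,0,0,0,0,0],[0,0,0,0,0,0,0],[0,0,0,0,0,0,0]],
  ],
  grip_force=30,
)

```text
time_s: 42.6
ee_pos: [0.6354, 0.195, 0.0423]
ee_rot: [180.0, 0.0, 86.0]
force: [-0.7, -0.0, -0.4]
finger_gap: 0.0196
gripper_force: 30.0
```

>>> arm_command(
  rows=[
    [[0,0,0,0,0,0.03,0],[0,0,0,0,0,0.08,0],[0,0,0,0,0,0.13,0],[0,0,-0.017,-0.032,-0.4,0.14,0],[0,0,-0.017,-0.032,-0.4,0.14,0],[0,0,-0.017,-0.032,-0.4,0.14,0],[0,0,-0.017,-0.032,-0.4,0.14,0],[0,0,-0.017,-0.032,-0.4,0.14,0],[0,0,-0.017,-0.032,-0.4,0.14,0],[0,0,-0.017,-0.032,-0.4,0.14,0],[0,0,-0.017,-0.032,-0.4,0.14,0],[0,0,-0.017,-0.032,-0.4,0.14,0],[0,0,-0.017,-0.032,-0.4,0.14,0],[0,0,-0.017,-0.032,-0.4,0.14,0],[0,0,-0.017,-0.032,-0.4,0.14,0]],
  ],
)

```text
time_s: 44.1
ee_pos: [0.6038, -0.2029, 0.1824]
ee_rot: [180.0, -0.0, 85.2]
force: [-0.5, 0.6, 0.0]
finger_gap: 0.019
gripper_force: 29.9
```

```bash
python3 - <<'E'
from h import *
import pickle
t=pickle.load(open('top.pkl','rb')); im=t['color']; H,S,V=cv2.split(cv2.cvtColor(im,cv2.COLOR_BGR2HSV))
# dark wood trough between compartments: per row, span of non-red
nr=((V<110)).astype(np.uint8)
for r in (120,150,165,185):
    c=np.where(nr[r,375:440])[0]+375; print(r,c.min(),c.max(),ray(t,c.min(),r,.044).round(4),ray(t,c.max(),r,.02).round(4), ray(t,c.max(),r,.044).round(4))
s=grab('side','s10')
a=cv2.resize(s['color'][70:270,220:420],None,fx=3,fy=3,interpolation=cv2.INTER_CUBIC); cv2.imwrite('pics/c10.png',a)
print(monitor.read_state()['ee_pos'],monitor.read_state()['ee_rot'])
E
```

```text
120 384 423 [ 0.6775 -0.1623  0.044 ] [ 0.6843 -0.2589  0.02  ] [ 0.6772 -0.2527  0.044 ]
150 382 422 [ 0.6065 -0.1559  0.044 ] [ 0.6116 -0.254   0.02  ] [ 0.6062 -0.2479  0.044 ]
165 380 420 [ 0.5715 -0.1505  0.044 ] [ 0.5758 -0.248   0.02  ] [ 0.5712 -0.242   0.044 ]
185 379 439 [ 0.5253 -0.1471  0.044 ] [ 0.5283 -0.2906  0.02  ] [ 0.5249 -0.2837  0.044 ]
[ 0.60383239 -0.20299677  0.1824095 ] [ 1.79988603e+02 -3.00535925e-02  8.51724063e+01]
```

View pics/c10.png

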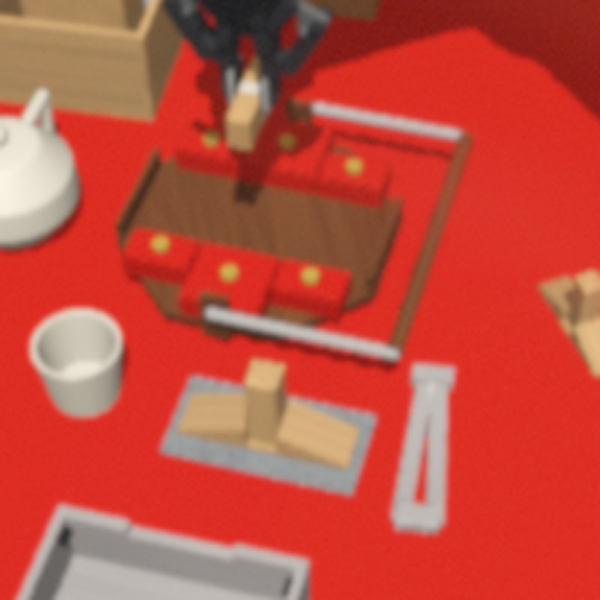

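The side crop shows the carton held over the trough at (243,115) and the wedge on its mat at (265,420). Trough midline is at y ≈ −0.205, as planned. Lowering.

>>> arm_command(
  rows=[
    [[0,0,0,0,0,-0.05,0],[0,0,0,0,0,-0.09,0],[0,0,0,0,0,-0.11,0],[0,0,0,0,0,-0.12,0],[0,0,0,0,0,-0.125,0],[0,0,0,0,0,-0.127,0],[0,0,0,0,0,-0.127,0],[0,0,0,0,0,-0.127,0]],
  ],
)

```text
time_s: 44.95
ee_pos: [0.604, -0.2051, 0.0564]
ee_rot: [179.9, 0.0, 85.0]
force: [-0.2, 0.4, -0.7]
finger_gap: 0.0198
gripper_force: 29.9
```

>>> arm_command(
  rows=[
    [[0,0,0,0,0,0,15],[0,0,0,0,0,0,38],[0,0,0,0,0,0,45],[0,0,0,0,0,0,45],[0,0,0,0,0,0.02,45],[0,0,0,0,0,0.06,45],[0,0,0,0,0,0.11,45],[0,0,0,-0.152,0.007,0.11,45],[0,0,0,-0.152,0.007,0.11,45],[0,0,0,-0.152,0.007,0.11,45],[0,0,0,-0.152,0.007,0.11,45],[0,0,0,-0.152,0.007,0.11,45],[0,0,0,-0.152,0.007,0.11,45]],
  ],
)

```text
time_s: 46.25
ee_pos: [0.453, -0.1981, 0.1656]
ee_rot: [179.9, 0.0, 85.0]
force: [-0.5, 0.6, 0.9]
finger_gap: 0.0384
gripper_force: 0.0
```

```bash
python3 - <<'E'
from h import *
st=monitor.read_state(); print(st['ee_pos'],st['ee_rot'],st['force'],st['finger_gap'],st['joint_pos'].round(0))
s=grab('side','s11')
a=cv2.resize(s['color'][70:270,220:420],None,fx=3,fy=3,interpolation=cv2.INTER_CUBIC); cv2.imwrite('pics/c11.png',a)
import pickle
t=pickle.load(open('top.pkl','rb'));H,S,V=cv2.split(cv2.cvtColor(t['color'],cv2.COLOR_BGR2HSV))
for c in(360,380,400,420,440):
    r=np.where(V[205:232,c]<130)[0]+205; print(c,r.min(),r.max(),ray(t,c,r.mean(),.048).round(4))
print(proj(s,(.451,-.196,.048)))
E
```

```text
[ 0.45304905 -0.19811719  0.16561615] [1.79884433e+02 3.63428120e-03 8.50189682e+01] [-0.45032481  0.55085889  0.90628186] 0.03844159187964505 [ 34.  28. -24. 125.  21.  31. -10.]
360 211 217 [ 0.4591 -0.1023  0.048 ]
380 213 219 [ 0.4545 -0.1471  0.048 ]
400 214 221 [ 0.4509 -0.1919  0.048 ]
420 217 222 [ 0.4463 -0.2367  0.048 ]
440 218 224 [ 0.4427 -0.2815  0.048 ]
(np.float64(363.79556278982534), np.float64(146.77195195298742))
```

View pics/c11.png

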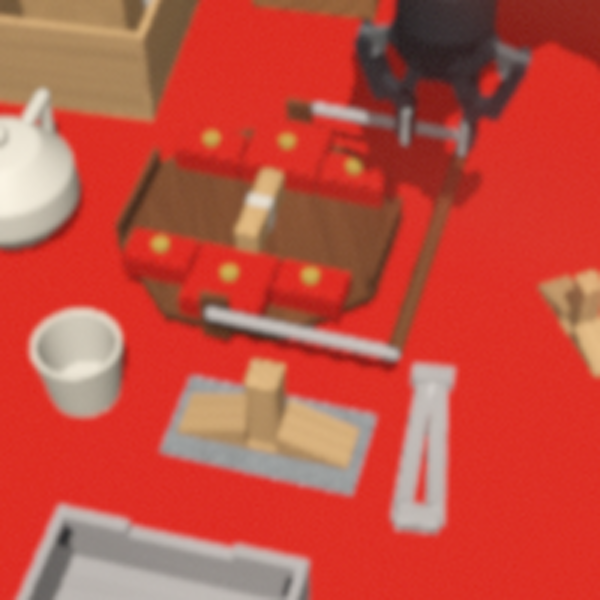

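The carton stands on the trough floor at (260,210) in the crop. The bar is at (0.4505,−0.196) by the mask. Gripping the bar lightly.

>>> arm_command(
  rows=[
    [[0,0,0,-0.0015,0.002,-0.04,45],[0,0,0,-0.0015,0.002,-0.08,45],[0,0,0,-0.0015,0.002,-0.1,45],[0,0,0,-0.0015,0.002,-0.113,45],[0,0,0,-0.0015,0.002,-0.113,45],[0,0,0,-0.0015,0.002,-0.113,15],[0,0,0,-0.0015,0.002,-0.113,0],[0,0,0,-0.0015,0.002,-0.113,0],[0,0,0,-0.0015,0.002,-0.113,0],[0,0,0,-0.0015,0.002,-0.113,0],[0,0,0,-0.0015,0.002,-0.113,0]],
  ],
  grip_force=30,
)

```text
time_s: 47.4
ee_pos: [0.4488, -0.1957, 0.0527]
ee_rot: [-179.9, -0.0, 85.0]
force: [-4.5, 3.3, -2.2]
finger_gap: 0.0129
gripper_force: 29.3
```

```bash
python3 - <<'E'
from h import *
st=monitor.read_state(); print(st['ee_pos'],st['finger_gap'],st['force'])
for a in range(0,103,6): r=np.radians(a); s=.155*(1-np.cos(r)); print(a,round(.9965*s,3),round(-.084*s,3),round(.155*np.sin(r),3))
E
```

```text
[ 0.44877795 -0.19572484  0.05270303] 0.012856214251459826 [-4.48174062  3.32302534 -2.2427159 ]
0 0.0 -0.0 0.0
6 0.001 -0.0 0.016
12 0.003 -0.0 0.032
18 0.008 -0.001 0.048
24 0.013 -0.001 0.063
30 0.021 -0.002 0.077
36 0.029 -0.002 0.091
42 0.04 -0.003 0.104
48 0.051 -0.004 0.115
54 0.064 -0.005 0.125
60 0.077 -0.007 0.134
66 0.092 -0.008 0.142
72 0.107 -0.009 0.147
78 0.122 -0.01 0.152
84 0.138 -0.012 0.154
90 0.154 -0.013 0.155
96 0.171 -0.014 0.154
102 0.187 -0.016 0.152
```

>>> arm_command(
  rows=[
    [[0,0,0,0,0,0.016,0],[0,0,0,0.002,0,0.032,0],[0,0,0,0.006,-0.001,0.048,0],[0,0,0,0.012,-0.001,0.063,0],[0,0,0,0.02,-0.002,0.077,0],[0,0,0,0.028,-0.002,0.091,0],[0,0,0,0.038,-0.003,0.104,0],[0,0,0,0.05,-0.004,0.115,0],[0,0,0,0.05,-0.004,0.115,0]],
  ],
)

```text
time_s: 48.3
ee_pos: [0.4965, -0.2001, 0.1692]
ee_rot: [-179.6, 0.1, 84.9]
force: [-17.0, 3.7, 16.0]
finger_gap: 0.0127
gripper_force: 30.8
```

>>> arm_command(
  rows=[
    [[0,0,0,0.01,-0.001,0.011,0],[0,0,0,0.023,-0.003,0.02,0],[0,0,0,0.038,-0.004,0.028,0],[0,0,0,0.053,-0.005,0.034,0],[0,0,0,0.068,-0.006,0.038,0],[0,0,0,0.084,-0.008,0.04,0],[0,0,0,0.1,-0.009,0.041,0],[0,0,0,0.117,-0.01,0.04,0],[0,0,0,0.123,-0.01,0.039,0],[0,0,0,0.123,-0.01,0.039,0]],
  ],
)

```text
time_s: 49.3
ee_pos: [0.6245, -0.2116, 0.2077]
ee_rot: [179.8, 0.1, 84.9]
force: [-0.5, -5.0, 5.2]
finger_gap: 0.0128
gripper_force: 32.7
```

>>> arm_command(
  rows=[
    [[0,0,0,0,0,0,15],[0,0,0,0.003,0,0,40],[0,0,0,0.003,0,0,60],[0,0,0,0.003,0,0.0,60],[0,0,0,0.003,0,0.03,60],[0,0,0,0.003,0,0.08,60],[0,0,0,0.003,0,0.08,60],[0,0,0,-0.12,0.0,0.08,60],[0,0,0,-0.12,-0.25,0.08,60],[0,0,0,-0.12,-0.25,0.08,60],[0,0,0,-0.12,-0.25,0.08,60],[0,0,0,-0.12,-0.25,0.08,60],[0,0,0,-0.12,-0.25,0.08,60],[0,0,0,-0.12,-0.25,0.08,60],[0,0,0,-0.12,-0.25,0.08,60],[0,0,0,-0.12,-0.25,0.08,60],[0,0,0,-0.12,-0.25,0.08,60]],
  ],
)

```text
time_s: 51.0
ee_pos: [0.5042, -0.4576, 0.2865]
ee_rot: [180.0, -0.0, 85.2]
force: [0.8, 0.7, -0.1]
finger_gap: 0.051
gripper_force: 0.0
```

```bash
python3 - <<'E'
from h import *
t=grab('top','t12');s=grab('side','s12')
a=cv2.resize(s['color'][60:360,130:430],None,fx=1.33,fy=1.33); b=cv2.resize(t['color'][60:360,140:440],None,fx=1.33,fy=1.33)
cv2.imwrite('pics/c12.png',np.hstack([a,b]))
E
```

```text
(no output)
```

View pics/c12.png

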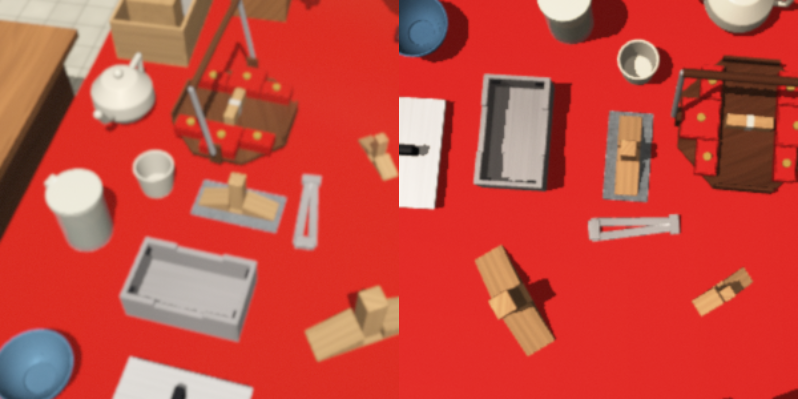

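The handle is up, the carton is in the trough at (748,121), the wedge is on its mat at (628,155), the tin is empty, and the lid is flat at left. Last check is the handle's lean.

```bash
python3 - <<'E'
from h import *
from bench import sign_off
import pickle
t=pickle.load(open('top.pkl','rb')); x=ray(t,395.6,115,.201); print(x)
if x[0]>.615: print(sign_off())
E
```

```text
[ 0.64103887 -0.15872724  0.201     ]
the job is handed in; nothing more can be done
None
```

I handed the job in with every step carried out, but sign-off gave no verdict, so I can't say it passed: the lid is free and flat beside the tin, the one carton present is on the trough floor, the wedge is upright on its mat, the handle is past upright, and the tong and cup look unmoved.

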